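# Load a gemstone holder through the scanner's dust flap

### The arm

A 6-joint arm with a two-finger parallel gripper is mounted at the origin on the work surface. World frame = base frame: x ahead of the robot, y to its left, z up, the work surface at z = 0. Lengths are in m, angles in rad, forces in N, time in s.
With the tool pointing down it reaches from about 0.375 to 0.9 m from the base axis. Payload 3.1 kg.
Tool frame: the origin (TCP) lies midway between the tips of the shut fingers; the grasp point (between the pads) lies robot.grip_depth behind it (robot.grip_depth is the distance from the TCP to the grasp point, in m); z points along the fingers, y is the line along which they close (so a half turn about z gives the same grasp; the last joint's range is limited). The gripper opens to 87 mm and grips with 3 to 60 N. Pads are 19 mm wide; open, the fingers measure 117 mm over their backs; the gripper's body (75 mm by 190 mm) begins 51 mm behind the grasp point.
Start: joints at [-1.357, 0.527, 1.433, -0, 1.181, -0.178], TCP at [0.239, -0.577, 0.223] pointing down, gripper open.
Joint ranges: [-3.08, 3.08], [-0.75, 2.2], [0.22, 2.44], [-1.43, 4.57], [0, 2.65], [-2.85, 2.85]. Speed limits (rad/s): [2.79, 2.79, 3.14, 3.14, 3.14, 3.14].

### API

Orientations are given as a unit quaternion [x, y, z, w].
In Python, from rig import robot gives the robot as it stands.
- The arm moves only by the tool send_path, called as name(argument=value, ...), one argument or row to a line, values as JSON. Schema: {"type":"object","properties":{"plan":{"type":"array","items":{"type":"number"},"minItems":4,"maxItems":80},"finger_gap":{"type":"number"},"force":{"type":"number"},"only":{"type":"string"},"quiet":{"type":"boolean"},"lines":{"type":"string"}},"required":["plan"],"additionalProperties":false}. plan is one flat list of numbers that holds 1 to 20 rows one after another, with no inner brackets; each row has 4 numbers: dx, dy, dz in m, then a turn about the tool's z in rad; each row shifts and turns the commanded pose from where the row before left it, along the tool's axes as they then stand; what a row does not reach is not made up. A row lasts 1/12 s, in which the tool goes at most 0.0417 m and 0.125 rad, less where a joint would pass 70% of its speed; a pose out of reach is approached as far as the arm can. finger_gap is the finger opening in m, set as the call begins (left out keeps the last). The fingers move at their own pace and stop on an object; force is the grip in N (left out, the last holds). Time passes only in rows, so rows that do not move let the fingers close. The tool returns the time, the measured TCP pose, the force, the opening and the grip force at its end. only (a regular expression) keeps the lines of the reply that match it, lines (a string "A,B") keeps lines A to B, and quiet returns only ok. Input that does not fit is refused with a message, and nothing moves.
- robot.get_obs(): the state, without advancing time (a new reading comes with each control period).
- robot.camera(name): name is "scene" or "top" or "wrist"; returns a dict with "img" (400x640x3 uint8, red, green, blue), "fx", "fy", "cx", "cy" (pixels), "k1" (the pictures are not rectified: a ray, as slopes to the right and down, at radius r is drawn at 1 + k1 r^2 times it, then the intrinsics apply), "xyz" and "attitude" of the camera in the world. Camera axes: x right, y down, z forward; pixel columns grow to the right and rows downward; lengths in m; the calibration is good to about 2 mm. A picture is of the moment at which its call begins. There is no depth.
- robot.hand_in(): hands the job in; it is judged then, once.
The state is a dict: "time": time; "q": joint angles; "joint_velocities": joint speeds; "joint_torque": joint torques, N m; "position": TCP position; "tool_rot": TCP orientation; "ft_force": force on the tool from outside, world axes, zero at the start; "moment": the same for the moment, N m; "grip_width": finger opening in m; "grip_force": force on a finger pad.
Only numpy, scipy, OpenCV 4.12 (cv2) and the standard library are available. Lean on these libraries where they do the work, as an engineer would, in place of code of your own. Each camera call takes 0.05 s, during which the arm holds its last target. There are 200 camera calls.

### The job

Take the stone holder with the blue grip out of the rack and push it, stone first, down through the sprung dust flap in the top of the white scanner until its steel flange lies flat on the scanner's top, then let go. Lower it gently by the grip without dropping it in, and leave the red holder hanging in the rack.

Things in the scene. Friction and masses are not known exactly. Their poses are not given: they have to be found in the camera images.
- blue_holder: Stone holder with BLUE grip, 0.38 kg, z up its axis. Origin: centre of the underside of its steel flange (60 mm dia, 6 mm thick). Above: blue grip, 24 mm dia, 40 mm tall, top 46 mm above the origin. Below: brass shank 18 mm dia ending in a blue stone 16 mm wide, tip 72 mm below the origin. Hangs upright by its flange in a rack hole; like holders with red and grey grips hang beside it.
- red_holder: Stone holder with RED grip, to be left: same shape and origin as the blue one, hanging in the same aluminium rack (fixed, plate 80 x 270 mm, top 100 mm above the table, three 26 mm square holes in one row, 85 mm apart; which holder hangs in which hole varies). The line from red to blue is the direction of the row.
- port (a point): Centre of the square 36 x 36 mm mouth in the flat top of the white scanner (fixed, 180 x 230 mm, top 110 mm above the table, 100 mm deep inside), at the top's height; z up, x and y along the mouth's sides. The holder is home when its origin is at this point. Black surround, nothing stands up near it.
- flap (a joint): Orange sprung flap (39 x 40 x 3 mm) closing the mouth from inside, hinged along the mouth's +x side (port frame), opening downward. 0 rad is shut, 1.5 rad hangs nearly straight down. About 1 N at its middle starts it; it springs shut by itself. With a holder home it leans on the shank at 0.9 to 1.4 rad.

How it is judged:
On the way:
1. the blue holder, still held in the fingers, pushes the flap open with its stone (value of joint flap above 0.25 rad and contact force between the fingers and blue_holder above 1 N and horizontal distance between blue_holder and port below 0.02 m and z of blue_holder in the frame of port below 0.06 m), for 0.1 s.
At the end, for the whole second after the job is handed in: The blue holder stands in the scanner's mouth, its origin within 14 mm of the mouth's centre and within 4 mm of the top's height, tilted less than 0.1 rad, at rest, holding the flap open by more than 0.75 rad; the red holder is within 25 mm of where it hung and upright within 10 degrees (horizontal distance between blue_holder and port below 0.014 m and z of blue_holder in the frame of port between -0.004 and 0.004 m and angle between blue_holder's own z axis and vertical below 0.1 rad and value of joint flap above 0.75 rad and linear speed of blue_holder below 0.02 m/s and distance of red_holder from where it was at the start of the episode below 0.025 m and angle between red_holder's own z axis and vertical below 0.17 rad); the robot touches nothing.
It fails at once if the blue holder is dropped or slammed into the mouth (faster than 0.4 m/s) (horizontal distance between blue_holder and port below 0.025 m and z of blue_holder in the frame of port below 0.07 m and linear speed of blue_holder above 0.4 m/s).
It fails at once if the red holder is taken from its hole or knocked over (distance of red_holder from where it was at the start of the episode above 0.03 m or angle between red_holder's own z axis and vertical above 0.35 rad).
It also fails if it takes over 37 s, if anything falls off the work surface, if the arm or the gripper's body presses on something with over 40 N, if the wrist force passes 120 N, or if a joint passes its speed limit or range.

## Working session

There is one attempt and no reset: what is moved stays moved. The work goes in short steps, Python scripts to look and compute and a tool call to move; the robot and the scene stay as the last step left them, time stands still between calls to the robot, and variables do not carry over. Pictures are saved under pics/ and viewed, at most 10 in all, crops included, and the job is handed in when it is done.

```bash
ls; mkdir -p pics; python3 - <<'E'
from rig import robot
import cv2
print(robot.get_obs(), robot.grip_depth)
for n in ["scene","top","wrist"]:
    c=robot.camera(n); cv2.imwrite(f"pics/{n}0.png",c["img"][:,:,::-1])
    print(n,{k:v for k,v in c.items() if k!="img"})
import numpy as np
E
python3 -c "
import cv2,numpy as np
cv2.imwrite('pics/a.png',cv2.resize(np.vstack([cv2.imread('pics/scene0.png'),cv2.imread('pics/top0.png')]),(480,600)))"
```

```text
pics
rig.py
{'time': 0.0, 'q': array([-1.35650713e+00,  5.28479914e-01,  1.43388137e+00, -6.87760380e-06,
        1.18135098e+00, -1.78500149e-01]), 'joint_velocities': array([-0.00029568, -0.00070554, -0.00032028, -0.00134348,  0.00165094,
       -0.00085336]), 'joint_torque': array([-6.63575083e-04, -4.40047753e+01, -1.76594585e+01,  6.33482030e-02,
        5.81541855e-02, -1.56909950e-04]), 'position': array([ 0.23910121, -0.57668795,  0.22156982]), 'tool_rot': array([ 9.80775669e-01,  1.95135759e-01, -2.21431644e-05, -1.05958196e-03]), 'ft_force': array([-0.70701923,  0.53127006,  0.45391592]), 'moment': array([-0.01851737, -0.05823686, -0.01372116]), 'grip_force': 0.0, 'grip_width': 0.08724666091550241} 0.0187
scene {'fx': 437.6538597460994, 'fy': 437.6538597460994, 'cx': 317.2387734139288, 'cy': 201.78084280246318, 'k1': -0.09237080569525855, 'xyz': array([1.09722422, 0.37565558, 0.64554044]), 'attitude': array([ 0.40542033,  0.79571013, -0.39609472, -0.21351514])}
top {'fx': 379.7200414296128, 'fy': 379.7200414296128, 'cx': 318.07698886240263, 'cy': 198.0332309335295, 'k1': 0.018420457235717294, 'xyz': array([ 0.4004445 , -0.00882403,  0.86636385]), 'attitude': array([ 0.71065175, -0.69804909,  0.06480345, -0.05917824])}
wrist {'fx': 346.81553382834113, 'fy': 346.81553382834113, 'cx': 326.37357557715535, 'cy': 199.96900071224792, 'k1': 0.017001400900950897, 'xyz': array([ 0.30160647, -0.55141941,  0.38296905]), 'attitude': array([ 0.82493137, -0.55107998, -0.07021024,  0.1042574 ])}
```

View pics/top0.png

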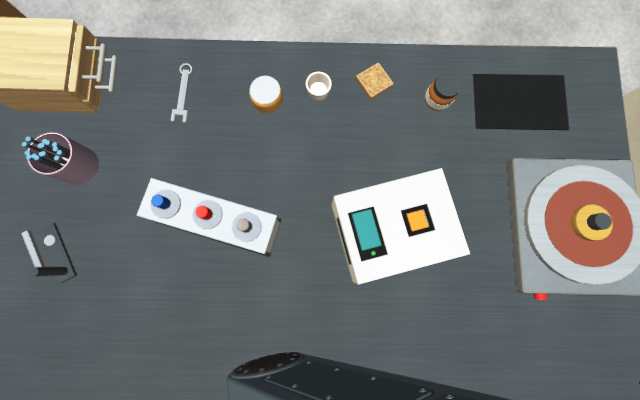

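View pics/scene0.png

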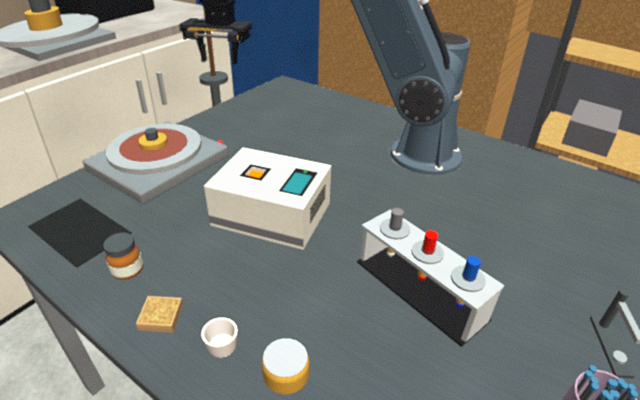

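Top view: blue grip near (161,202), red near (204,212), grey near (243,226), orange mouth near (417,220). Scene view: blue near (472,266), red near (430,242), mouth near (256,172). Next I triangulate.

```bash
cat > h.py <<'E'
import numpy as np, cv2
from scipy.spatial.transform import Rotation as R
def ray(c,uv):
    K=np.array([[c["fx"],0,c["cx"]],[0,c["fy"],c["cy"]],[0,0,1.]])
    p=cv2.undistortPoints(np.array([[uv]],float),K,np.array([c["k1"],0,0,0.]))[0,0]
    d=R.from_quat(c["attitude"]).apply([p[0],p[1],1]); return np.array(c["xyz"]),d/np.linalg.norm(d)
def plane(c,uv,z):
    o,d=ray(c,uv); return o+d*(z-o[2])/d[2]
def tri(rs):
    A=sum(np.eye(3)-np.outer(d,d) for o,d in rs); b=sum((np.eye(3)-np.outer(d,d))@o for o,d in rs)
    p=np.linalg.solve(A,b); return p,max(np.linalg.norm(np.cross(p-o,d)) for o,d in rs)
HUE={"blue":(105,125),"red":(-6,6),"orange":(12,24)}
def blobs(img,col,amin=30):
    h=cv2.cvtColor(img,cv2.COLOR_RGB2HSV); H=h[...,0].astype(int); H[H>170]-=180
    lo,hi=HUE[col]; m=((H>=lo)&(H<=hi)&(h[...,1]>150)&(h[...,2]>70)).astype(np.uint8)
    n,_,s,ce=cv2.connectedComponentsWithStats(m)
    return [(ce[i].round(1),s[i].tolist()) for i in range(1,n) if s[i,4]>amin]
E
python3 - <<'E'
from rig import robot
from h import *
C={n:robot.camera(n) for n in("top","scene")}
near={"blue":((161,202),(472,266)),"red":((204,212),(430,242)),"orange":((417,220),(256,172))}
P={}
for k,v in near.items():
    uv=[]
    for n,a in zip(C,v):
        b=min(blobs(C[n]["img"],k),key=lambda b:np.hypot(*(b[0]-a))); uv.append(b[0]); print(k,n,b)
    P[k]=tri([ray(C[n],u) for n,u in zip(C,uv)]); print(k,P[k])
    print([plane(C[n],u,.11) for n,u in zip(C,uv)])
d=P["blue"][0]-P["red"][0]; print("row",d,np.degrees(np.arctan2(d[1],d[0])))
E
```

```text
blue top (array([159.7, 201.6]), [152, 195, 17, 14, 164])
blue scene (array([471.6, 266.9]), [464, 256, 17, 23, 279])
blue (array([0.51839612, 0.29478059, 0.13028334]), np.float64(0.0005539143480938614))
[array([0.52145256, 0.30371312, 0.11      ]), array([0.49602652, 0.29112199, 0.11      ])]
red top (array([203.4, 212.3]), [196, 206, 16, 13, 152])
red scene (array([429.9, 240.8]), [423, 230, 15, 23, 246])
red (array([0.49878557, 0.20914685, 0.1299079 ]), np.float64(0.0001427104138652098))
[array([0.501386  , 0.21517734, 0.11      ]), array([0.47577854, 0.20259713, 0.11      ])]
orange top (array([416.4, 220.2]), [406, 209, 22, 23, 326])
orange scene (array([255.5, 173.6]), [248, 170, 16, 8, 81])
orange (array([ 0.49397528, -0.21305863,  0.10553304]), np.float64(0.00033850791533244573))
[array([ 0.49323592, -0.21156513,  0.11      ]), array([ 0.49903879, -0.2085597 ,  0.11      ])]
row [0.01961055 0.08563374 0.00037544] 77.10139542974707
```

send_path(
  plan=[0,0,0,-0.119,0,0,0,-0.119,0,0,0,-0.119,0,0,0,-0.119,0,0,0,-0.119,0,0,0,-0.119,0,0,0,-0.119,0,0,0,-0.119,0.04,0,0,0,0.04,0,0,0,0.04,0,0,0,0.04,0,0,0,0.04,0,0,0,0.04,0,0,0,0.04,0,0,0,0.04,0,0,0,0,0,0,0],
)

```text
time: 1.67
position: [0.3097, -0.257, 0.2219]
tool_rot: [0.781, 0.625, 0.001, -0.004]
ft_force: [-0.9, -0.7, 0.0]
grip_width: 0.0868
grip_force: 0.0
```

```bash
cat > look.py <<'E'
import sys
from rig import robot
from h import *
name=sys.argv[1]; c=robot.camera("wrist"); o=robot.get_obs()
cv2.imwrite(f"pics/{name}.png",c["img"][:,:,::-1])
r=R.from_quat(o["tool_rot"]); print("tcp",o["position"].round(4),"toolx deg",np.degrees(np.arctan2(*r.as_matrix()[1::-1,0])).round(2),"z",r.as_matrix()[:,2].round(3),"cam",c["xyz"].round(3))
for k in HUE:
    for b in blobs(c["img"],k,150): print(k,b,plane(c,b[0],float(sys.argv[2])).round(4))
E
python3 look.py w1 0.107
```

```text
tcp [ 0.3105 -0.2612  0.2224] toolx deg 77.32 z [-0.001  0.003 -1.   ] cam [ 0.325 -0.192  0.384]
orange (array([550. ,  91.5]), [523, 61, 55, 62, 2066]) [ 0.4916 -0.2144  0.107 ]
orange (array([123.2, 275.1]), [110, 244, 36, 63, 833]) [ 0.1219 -0.2869  0.107 ]
orange (array([528.7, 275.4]), [507, 244, 37, 63, 938]) [ 0.4639 -0.3635  0.107 ]
orange (array([484., 327.]), [297, 316, 343, 20, 4666]) [ 0.4207 -0.4057  0.107 ]
```

View pics/w1.png

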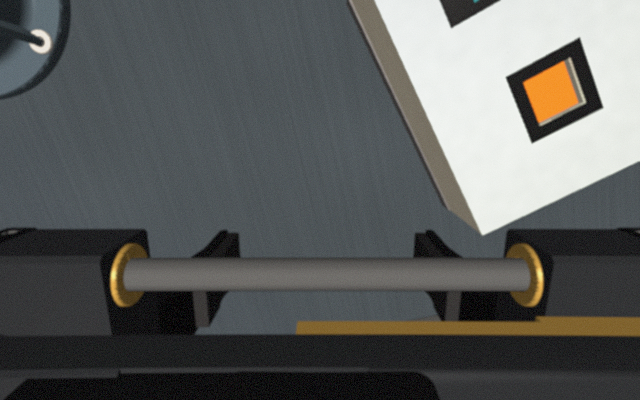

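The wrist view shows the mouth near (552,91) with its black surround. Next I go towards blue, y first to stay out of the base's near zone.

send_path(
  plan=[0.03,0.03,0,0,0.04,0.03,0,0,0.04,0.02,0,0,0.04,0,0,0,0.04,0,0,0,0.04,0,0,0,0.04,0,0,0,0.04,0,0,0,0.04,0,0,0,0.04,0,0,0,0.04,0,0,0,0.04,0,0,0,0,0,0,0,0,0,0,0],
)

```text
time: 2.88
position: [0.4865, 0.1678, 0.2224]
tool_rot: [0.781, 0.624, 0.0, 0.001]
ft_force: [-0.3, -1.2, 0.2]
grip_width: 0.0872
grip_force: 0.0
```

```bash
python3 look.py w2 0.126
```

```text
tcp [0.4859 0.1664 0.2223] toolx deg 77.14 z [ 0.    -0.001 -1.   ] cam [0.501 0.234 0.384]
blue (array([330.8,  16.2]), [314, 0, 36, 38, 1125]) [0.5177 0.2924 0.126 ]
red (array([329.6, 148.2]), [314, 131, 32, 35, 886]) [0.4977 0.2066 0.126 ]
orange (array([604.8, 159.1]), [579, 127, 61, 74, 2337]) [0.694  0.1536 0.126 ]
orange (array([123.8, 274.7]), [110, 243, 37, 64, 824]) [0.3137 0.1439 0.126 ]
orange (array([528.7, 275.4]), [507, 243, 37, 64, 887]) [0.6324 0.0709 0.126 ]
orange (array([485.3, 327. ]), [297, 316, 343, 20, 4579]) [0.593 0.031 0.126]
```

send_path(
  plan=[0.03,0,0,0,0.03,0,0,0,0,0,0,0,0,0,0,0],
)

```text
time: 3.27
position: [0.4993, 0.2239, 0.2224]
tool_rot: [0.782, 0.623, -0.0, 0.0]
ft_force: [0.5, -1.1, -0.8]
grip_width: 0.0871
grip_force: 0.0
```

```bash
python3 look.py w3 0.126
```

```text
tcp [0.4988 0.2232 0.2223] toolx deg 76.98 z [-0.001 -0.001 -1.   ] cam [0.514 0.29  0.384]
blue (array([330.2, 103.5]), [314, 87, 34, 34, 901]) [0.518  0.2934 0.126 ]
red (array([329.4, 223. ]), [315, 203, 30, 40, 993]) [0.4975 0.206  0.126 ]
orange (array([598., 202.]), [571, 179, 69, 50, 1901]) [0.7005 0.1766 0.126 ]
orange (array([123.9, 274.7]), [109, 243, 38, 64, 851]) [0.3262 0.2006 0.126 ]
orange (array([528.5, 275.4]), [507, 243, 37, 64, 878]) [0.6444 0.1265 0.126 ]
orange (array([486. , 327.1]), [298, 316, 342, 20, 4541]) [0.6057 0.0864 0.126 ]
```

View pics/w3.png

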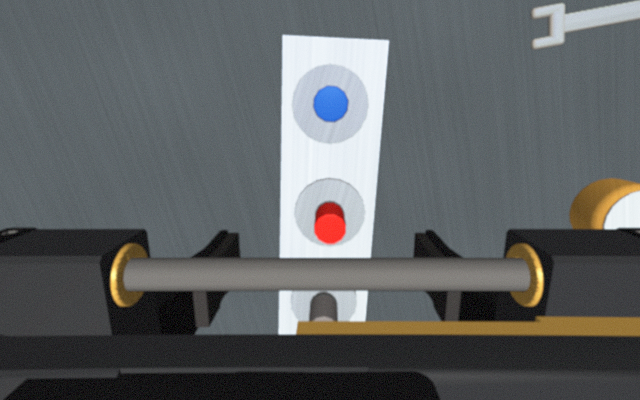

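Blue is at (330,103), centred on the row between the fingers' columns, and red is at (329,223). Blue measures (0.518, 0.2935) in every view. I lower onto the grip.

send_path(
  plan=[0.037,0.0015,0,0,0.036,0.0015,0,0,0,0,0,0,0,0,0.03,0,0,0,0.03,0,0,0,0.025,0,0,0,0.015,0,0,0,0.009,0,0,0,0,0,0,0,0,0],
)

```text
time: 4.15
position: [0.5184, 0.2942, 0.1138]
tool_rot: [0.783, 0.622, -0.0, 0.0]
ft_force: [-0.2, 0.1, 0.4]
grip_width: 0.0868
grip_force: 0.0
```

send_path(
  plan=[0,0,0,0,0,0,0,0,0,0,0,0,0,0,0,0,0,0,0,0,0,0,0,0,0,0,0,0,0,0,0,0],
  finger_gap=0.01,
  force=30,
)

```text
time: 4.82
position: [0.518, 0.2955, 0.1136]
tool_rot: [0.782, 0.623, 0.0, 0.0]
ft_force: [0.3, 0.3, -0.2]
grip_width: 0.0417
grip_force: 0.0
```

send_path(
  plan=[0,0,0,0,0,0,0,0,0,0,0,0,0,0,0,0,0,0,0,0,0,0,0,0,0,0,0,0,0,0,0,0],
  finger_gap=0.01,
  force=30,
)

```text
time: 5.48
position: [0.5182, 0.2954, 0.1135]
tool_rot: [0.782, 0.623, 0.0, 0.0]
ft_force: [1.3, 0.3, -1.1]
grip_width: 0.0235
grip_force: 30.0
```

Gripped at 23.5 mm with 30 N. I lift gently, then travel high.

send_path(
  plan=[0,0,-0.005,0,0,0,-0.01,0,0,0,-0.015,0,0,0,-0.025,0,0,0,-0.025,0,0,0,-0.025,0,0,0,-0.025,0,0,0,-0.02,0,0,0,0,0,0,0,0,0],
)

```text
time: 6.32
position: [0.518, 0.2955, 0.2646]
tool_rot: [0.782, 0.623, 0.001, 0.0]
ft_force: [-0.2, -0.7, -5.3]
grip_width: 0.0236
grip_force: 30.0
```

```bash
python3 - <<'E'
from rig import robot
from h import *
P=[]
for n,a in (("top",(417,220)),("scene",(256,172))):
    c=robot.camera(n); g=cv2.cvtColor(c["img"],cv2.COLOR_RGB2HSV)
    # white scanner top; the mouth's surround+flap is a hole in it
    w=((g[...,2]>150)&(g[...,1]<60)).astype(np.uint8)
    cs,_=cv2.findContours(w,cv2.RETR_CCOMP,cv2.CHAIN_APPROX_NONE)
    k=min([k for k in cs if 200<cv2.contourArea(k)<3000],key=lambda k:np.hypot(*(np.array(cv2.minAreaRect(k)[0])-a)))
    m=cv2.moments(k); uv=(m["m10"]/m["m00"],m["m01"]/m["m00"]); P.append(ray(c,uv))
    print(n,np.round(uv,1),cv2.contourArea(k),cv2.minAreaRect(k),plane(c,uv,.11))
    q=np.array([plane(c,p,.11)[:2] for p in cv2.boxPoints(cv2.minAreaRect(k))]); e=np.diff(q,axis=0); print(np.hypot(*e.T),np.degrees(np.arctan2(e[:,1],e[:,0])))
print(tri(P)); o=robot.get_obs(); print(o["position"],o["grip_width"],o["grip_force"])
E
```

```text
top [417.4 219.8] 795.5 ((417.48577880859375, 219.8458709716797), (29.368526458740234, 29.826616287231445), 75.25643920898438) [ 0.49403076 -0.2136307   0.11      ]
[0.06094419 0.0586611  0.06012995] [ -74.18862449 -167.25145294  105.61437289]
scene [255.2 172. ] 316.5 ((254.66099548339844, 171.748779296875), (29.264232635498047, 15.295624732971191), 12.094757080078125) [ 0.49434244 -0.21366458  0.11      ]
[0.0640294  0.07389083 0.06150021] [-142.94422989  105.46369574   33.88657119]
(array([ 0.49410863, -0.21376627,  0.10981054]), np.float64(9.624215501914336e-05))
[0.51642197 0.29491308 0.26189226] 0.023250014116684727 29.99969769269228
```

Mouth centre is (0.4941, -0.2137, 0.110), agreeing between two views. I move over it.

send_path(
  plan=[-0.02,0.004,0,0,-0.036,0.0065,0,0,-0.036,0.0065,0,0,-0.036,0.0065,0,0,-0.036,0.0065,0,0,-0.036,0.0065,0,0,-0.036,0.0065,0,0,-0.036,0.0065,0,0,-0.036,0.0065,0,0,-0.036,0.0065,0,0,-0.036,0.0065,0,0,-0.036,0.0065,0,0,-0.036,0.0065,0,0,-0.036,0.0065,0,0,-0.01,0.003,0,0,0,0,0,0,0,0,0,0,0,0,0,0],
)

```text
time: 7.92
position: [0.4946, -0.2088, 0.2621]
tool_rot: [0.782, 0.623, -0.0, -0.002]
ft_force: [-0.6, 0.7, -4.4]
grip_width: 0.0232
grip_force: 30.0
```

```bash
python3 look.py w4 0.107
python3 - <<'E'
from rig import robot
from h import *
for n in ("top","scene"):
    c=robot.camera(n); cv2.imwrite(f"pics/{n}4.png",c["img"][:,:,::-1]); print(n,blobs(c["img"],"blue",15))
cv2.imwrite("pics/s4.png",cv2.resize(cv2.imread("pics/scene4.png")[20:220,160:400],None,fx=3,fy=3)[:600])
E
```

```text
tcp [ 0.4949 -0.2086  0.2625] toolx deg 77.12 z [-0.002  0.002 -1.   ] cam [ 0.51  -0.143  0.424]
blue (array([326.3, 245.9]), [303, 232, 48, 25, 927]) [ 0.4804 -0.2673  0.107 ]
blue (array([326.6, 298.1]), [302, 291, 52, 18, 709]) [ 0.468  -0.3225  0.107 ]
orange (array([602.8, 186. ]), [584, 164, 54, 55, 1038]) [ 0.7419 -0.2661  0.107 ]
orange (array([327.1, 182.5]), [303, 167, 48, 28, 738]) [ 0.4952 -0.2061  0.107 ]
orange (array([394.2, 275.4]), [387, 243, 14, 64, 429]) [ 0.5393 -0.3129  0.107 ]
orange (array([258.2, 275.5]), [253, 244, 13, 62, 417]) [ 0.4071 -0.2829  0.107 ]
orange (array([356.4, 326.6]), [141, 315, 403, 21, 5401]) [ 0.4908 -0.3613  0.107 ]
top [(array([441.5, 201.2]), [440, 198, 4, 7, 19])]
scene [(array([199.2,   1.2]), [197, 0, 5, 4, 17]), (array([216.9,   3. ]), [208, 0, 18, 8, 107]), (array([297.1,  32.6]), [265, 0, 54, 84, 2883]), (array([231.4,  41.7]), [229, 30, 5, 26, 88]), (array([249.6,  86.4]), [247, 85, 6, 4, 20]), (array([235.2,  90.6]), [234, 86, 4, 10, 20]), (array([253. , 102.4]), [248, 94, 10, 19, 159]), (array([254. , 143.2]), [251, 142, 7, 4, 22])]
```

View pics/s4.png

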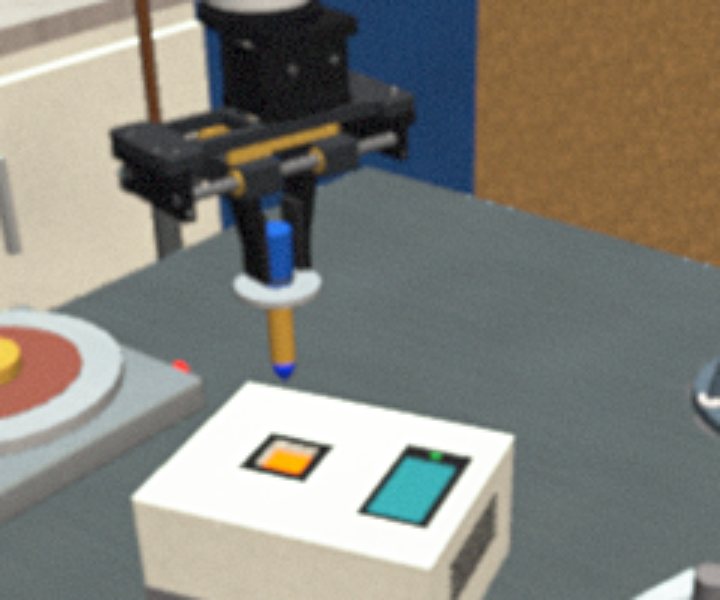

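View pics/w4.png

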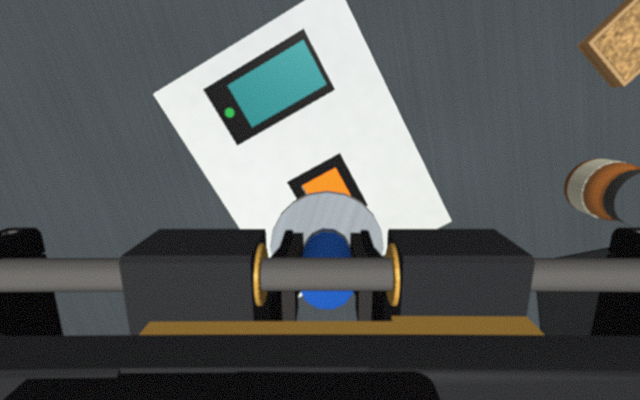

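The holder hangs upright in the fingers, with its tip at scene px ≈ (254,144), above the mouth. I check its axis numerically.

```bash
python3 - <<'E'
from rig import robot
from h import *
c=robot.camera("scene"); o=robot.get_obs(); p=o["position"]; print(p,o["time"])
for b in blobs(c["img"],"blue",10):
    if abs(b[0][0]-253)<6 and b[0][1]>95: print(b)
tip=(254.,143.3)
print("tip@",[ (z,plane(c,tip,z).round(4)) for z in (p[2]-.0855+.004,)])
K=np.array([[c["fx"],0,c["cx"]],[0,c["fy"],c["cy"]],[0,0,1.]]);Ri=R.from_quat(c["attitude"]).inv()
for dz in (26,0,-20,-40,-60,-69):
    P=Ri.apply(p+[0,0,-.0135+dz/1e3]-c["xyz"]); print(dz,cv2.projectPoints(P[None],np.zeros(3),np.zeros(3),K,np.array([c["k1"],0,0,0]))[0].ravel().round(1))
h=cv2.cvtColor(c["img"],cv2.COLOR_RGB2HSV)
for r in range(122,146,3):
    s=np.where((h[r,240:270,1]>140)&(h[r,240:270,2]>60))[0]; print(r,240+s.min(),240+s.max(),240+s.mean().round(1)) if len(s) else None
E
```

```text
[ 0.49551105 -0.20895777  0.26334308] 8.1167
(array([252.9, 102.4]), [248, 93, 10, 20, 160])
(array([254. , 143.2]), [251, 142, 7, 4, 22])
tip@ [(np.float64(0.18184308338872118), array([ 0.4909, -0.2142,  0.1818]))]
26 [251.5 104.3]
0 [252.3 116. ]
-20 [252.9 124.7]
-40 [253.5 133.2]
-60 [254.1 141.6]
-69 [254.4 145.2]
125 249 256 252.5
128 250 256 253.0
131 250 257 253.5
134 250 257 253.5
137 250 257 253.5
140 253 253 253.0
143 251 257 254.0
```

send_path(
  plan=[-0.0036,0,0,0,0,0,0.02,0,0,0,0.02,0,0,0,0.02,0,0,0,0,0,0,0,0,0],
  force=40,
)

```text
time: 8.62
position: [0.4942, -0.2133, 0.203]
tool_rot: [0.782, 0.623, -0.0, -0.001]
ft_force: [-0.4, 0.4, -4.3]
grip_width: 0.0231
grip_force: 40.0
```

send_path(
  plan=[0,0,0.008,0,0,0,0.008,0,0,0,0.008,0,0,0,0.008,0,0,0,0.008,0,0,0,0,0,0,0,0,0],
)

```text
time: 9.2
position: [0.4939, -0.2135, 0.1627]
tool_rot: [0.782, 0.623, -0.001, -0.001]
ft_force: [-1.2, -0.2, -3.7]
grip_width: 0.0233
grip_force: 40.0
```

send_path(
  plan=[0,0,0.008,0,0,0,0.008,0,0,0,0.008,0,0,0,0.006,0,0,0,0.003,0,0,0,0,0,0,0,0,0,0,0,0,0,0,0,0,0],
)

```text
time: 9.95
position: [0.4949, -0.214, 0.1308]
tool_rot: [0.782, 0.623, 0.0, 0.0]
ft_force: [-0.9, 0.1, -4.6]
grip_width: 0.023
grip_force: 40.0
```

```bash
python3 - <<'E'
from rig import robot
from h import *
c=robot.camera("scene"); cv2.imwrite("pics/s5.png",cv2.resize(c["img"][90:230,180:350,::-1],None,fx=4,fy=4))
E
```

```text
(no output)
```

View pics/s5.png

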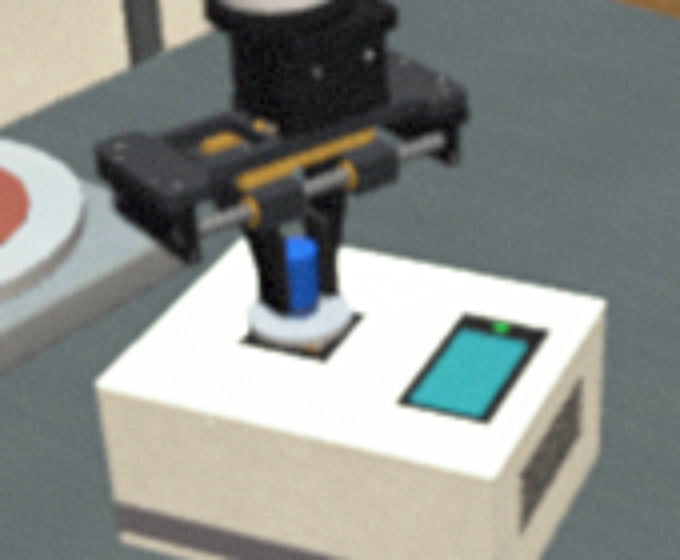

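The flange (crop ≈ (300,318)) hovers several mm above the black surround, with the shank inside the mouth. I ease it down and watch for contact.

send_path(
  plan=[0,0,0.002,0,0,0,0.002,0,0,0,0.001,0,0,0,0,0,0,0,0,0],
)

```text
time: 10.42
position: [0.4947, -0.2139, 0.1254]
tool_rot: [0.782, 0.623, -0.0, -0.0]
ft_force: [-1.2, -0.0, -5.7]
grip_width: 0.023
grip_force: 40.0
```

send_path(
  plan=[0,0,0.0015,0,0,0,0,0,0,0,0,0],
)

```text
time: 10.67
position: [0.4947, -0.2139, 0.124]
tool_rot: [0.782, 0.623, -0.0, -0.0]
ft_force: [-0.7, -0.2, -4.7]
grip_width: 0.0229
grip_force: 40.0
```

send_path(
  plan=[0,0,0.001,0,0,0,0,0,0,0,0,0],
)

```text
time: 10.92
position: [0.4949, -0.214, 0.1235]
tool_rot: [0.782, 0.623, 0.0, 0.0]
ft_force: [-1.9, -0.2, 0.2]
grip_width: 0.0228
grip_force: 40.0
```

send_path(
  plan=[0,0,0.001,0,0,0,0,0,0,0,0,0],
)

```text
time: 11.17
position: [0.4949, -0.214, 0.1234]
tool_rot: [0.782, 0.623, 0.0, 0.0]
ft_force: [-3.0, 0.6, 6.8]
grip_width: 0.0231
grip_force: 40.0
```

Contact came at the predicted height, so the flange is seated. I release and withdraw upward.

send_path(
  plan=[0,0,0,0,0,0,0,0,0,0,0,0,0,0,0,0,0,0,0,0,0,0,0,0,0,0,0,0,0,0,0,0,0,0,0,0,0,0,0,0],
  finger_gap=0.07,
)

```text
time: 12.0
position: [0.4948, -0.2139, 0.122]
tool_rot: [0.782, 0.623, 0.0, -0.0]
ft_force: [-0.2, -0.8, -0.0]
grip_width: 0.0694
grip_force: 0.0
```

send_path(
  plan=[0,0,-0.005,0,0,0,-0.015,0,0,0,-0.03,0,0,0,-0.03,0,0,0,-0.03,0,0,0,-0.03,0,-0.04,0,0,0,-0.04,0,0,0,-0.04,0,0,0,0,0,0,0,0,0,0,0,0,0,0,0,0,0,0,0],
)

```text
time: 13.08
position: [0.4678, -0.3296, 0.262]
tool_rot: [0.782, 0.623, 0.0, -0.001]
ft_force: [0.2, 0.5, 0.7]
grip_width: 0.0697
grip_force: 0.0
```

```bash
python3 - <<'E'
from rig import robot
from h import *
C={n:robot.camera(n) for n in("top","scene")}
cv2.imwrite("pics/s6.png",C["scene"]["img"][100:360,160:560,::-1])
for k in("blue","red"):
    for n in C: print(k,n,blobs(C[n]["img"],k,60))
E
```

```text
blue top [(array([421.9, 217.4]), [414, 211, 16, 13, 155])]
blue scene [(array([279.3,  39.4]), [228, 0, 91, 95, 5845]), (array([253.8, 161.6]), [249, 154, 10, 17, 134])]
red top [(array([203.4, 212.3]), [196, 206, 16, 13, 152]), (array([540.1, 296.3]), [534, 294, 13, 6, 71])]
red scene [(array([429.9, 240.8]), [423, 230, 15, 23, 246])]
```

View pics/s6.png

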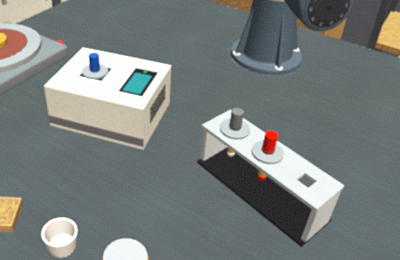

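The blue holder stands in the scanner at crop (94,65), and red is unmoved. I do a last triangulation and hand in if it agrees.

```bash
python3 - <<'E'
from rig import robot
from h import *
r=[ray(robot.camera("top"),(421.9,217.4)),ray(robot.camera("scene"),(253.8,161.6))]
p,e=tri(r); print(p,e, p-np.array([.4941,-.2137,.110]))
if np.hypot(*(p[:2]-[.4941,-.2137]))<.008 and abs(p[2]-.140)<.006: print(robot.hand_in())
E
```

```text
[ 0.4953992  -0.21482018  0.13747281] 0.00019928810406434557 [ 0.0012992  -0.00112018  0.02747281]
the job is handed in; nothing more can be done
None
```

The blue holder is seated in the scanner mouth, about 2 mm off centre by camera, with the gripper clear and the red holder unmoved in the rack. I handed the job in just after 13 s; the hand-in printed no verdict, and the flap angle was not measured.

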